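# Find the firm point of a stopper press and set its stop

### The job

Press the hand lever of the stopper press down gently until the resistance clearly firms up on the bottle's stopper, note how far it came, and let it up again. Then slide the wedge stop in by its knob so that the lever will come to rest on it just at that firm point, and press the lever once more, firmly enough to prove that it lands on the wedge with the stopper still snugly pressed. Let the lever spring back up, leave the wedge where you set it, do not crack the bottle and do not disturb the other things on the bench.

Things in the scene. Friction and masses are not known exactly. Their poses are not given: they have to be found in the camera images.
- press: Grey hand press, bolted down. Origin on the bench under it; x points from the lever's handle to its pivot, y to the side where the wedge's knob is, z up. Base 300 x 110 mm, 20 mm thick, plus a cross rail 76 mm wide at x = -46 mm, y = -155 to +275 mm. Two cheeks, 160 mm high, hold the pivot pin at x = 130, z = 140 mm.
- lever (a joint): Lever angle, rad: 0 = up at rest (rising 0.30 rad from pivot to handle), grows as pressed. Sprung back up: free travel takes 2 to 4 N at the handle. Where its foot, 90 mm from the pivot, meets the stopper, it firms to 1 N per mm; that point is unknown, 0.11 to 0.29 rad (30 to 80 mm of handle travel). 8 to 9 N at the handle is a proper firm press, 12 to 14 N proves it on the wedge; above 16 N the bottle may crack.
- handle (a point): Centre of the top face of the lever's white plastic handle pad, 70 mm along the lever x 44 mm wide, 14 mm thick, 280 mm from the pivot (point 7 mm above the lever's centre line). About 229 mm above the bench at rest. Press here from above with closed fingertips.
- pin_tip (a point): Lowest point of the stop pin, a 12 mm pin with a 16 mm ball end that hangs 75 mm square to the lever's centre line, 170 mm from the pivot; it moves with the lever. It is what lands on the wedge; the wedge's top is 36 mm wide and centred under it.
- stop (a joint): How far the wedge stop has been slid in, in m: 0 = drawn out, up to 0.15 = fully in. It slides along the press's -y direction as the value grows, and stays where left (friction about 6 N). It starts between 0 and 0.02, clear of the pin; the right setting is always between 0.04 and 0.13.
- ramp_low (a point): Middle of the thin end of the wedge's sloping top face, 60 mm above the bench; axes as the press. From here the face rises towards +y by 1 mm per 3 mm, over 120 mm, to 100 mm. With the stop at 0 it lies 20 mm to the +y side of the pin; it moves with the wedge. The ball end touches when the slope straight below the pin's lowest point is 0.4 mm lower than that point.
- knob_top (a point): Centre of the top of the wedge's white upright knob, diameter 22 mm, 95 mm above the bench, standing 59 mm above a flat bar; it is 210 mm to the +y side of the thin end. Free room round it to grip from above or to push.
- bottle: Small amber glass sample bottle, diameter 44 mm, clamped upright in the press under the lever, with a dark rubber stopper (diameter 25 mm) that stands 17 to 29 mm proud of its neck. Origin under the bottle's centre, on the press base. Breaks if pressed with more than 45 N (three times the extra force at the handle).
- wash_tall: Bystander: white wash bottle, diameter 72 mm, 225 mm high with its bent spout. Origin under its centre.
- wash_short: Bystander: wash bottle with orange cap and spout, diameter 64 mm, 185 mm high. Origin under its centre.
- beaker: Bystander: clear plastic beaker, diameter 60 mm, 65 mm high, on the robot's side of the rail. Origin under its centre.
- flask: Bystander: conical glass flask, diameter 72 mm, 108 mm high, beyond the rail. Origin under its centre.
- spare_bottle: Bystander: loose amber bottle, diameter 44 mm, 85 mm high, beside the press away from the knob. Origin under its centre.
- jar: Bystander: white jar, diameter 72 mm, 90 mm high. Origin under its centre.
- carton: Bystander: small cardboard carton 120 x 90 x 60 mm. Origin under its centre.

How it is judged:
By the outcome, as a careful person would: the job done as asked, in the order asked, and still so for the second after the job is handed in, with the robot touching nothing.
It also fails if it takes over 67 s, if anything falls off the work surface, if the arm or the gripper's body presses on something with over 40 N, if the wrist force passes 120 N, or if a joint passes its speed limit or range.

### The arm

A 6-joint arm with a two-finger parallel gripper is mounted at the origin on the work surface. World frame = base frame: x ahead of the robot, y to its left, z up, the work surface at z = 0. Lengths are in m, angles in rad, forces in N, time in s.
With the tool pointing down it reaches from about 0.425 to 0.95 m from the base axis. Payload 3.5 kg.
Tool frame: the origin (TCP) lies midway between the tips of the shut fingers; the grasp point (between the pads) lies 19 mm behind it; z points along the fingers, x is the direction in which the jaws open and shut, and the axes are right-handed (so a half turn about z gives the same grasp; the last joint's range is limited). The gripper opens to 85 mm and grips with 20 to 120 N. Pads are 22 mm wide; open, the fingers measure 114 mm over their backs; the gripper's body (76 mm by 85 mm) begins 54 mm behind the grasp point. The pads swing forward as they close: fully open they stand 13 mm farther back than shut.
Start: joints at [1.024, 0.286, 1.577, -0, 1.279, -0.15], TCP at [0.261, 0.623, 0.231] pointing down, gripper open.
Joint ranges: [-2.77, 2.77], [-0.9, 2.22], [0.21, 2.48], [-1.53, 4.67], [0.24, 2.81], [-2.84, 2.84]. Speed limits (rad/s): [2.79, 2.79, 3.14, 3.14, 3.14, 3.14].

### API

Orientations are given as a rotation vector (axis times angle).
In Python, from rig import manip gives the robot as it stands.
- The arm moves only by the tool move_arm, never from a script. Its argument "series" is text: rows parted by semicolons, each of 7 numbers parted by spaces: the opening, from 0 (shut) to 1 (fully open), then the shift along the tool's x, y, z in mm, then the turn, a rotation vector about the tool's x, y, z in rad. In form: jaw dx dy dz wx wy wz; .... A call has 1 to 20 rows; each row shifts and turns the commanded pose from where the row before left it, along the tool's axes as they then stand; what a row does not reach is not made up. A row lasts 1/8 s, in which the tool goes at most 62.5 mm and 10.7 degrees, less where a joint would pass 70% of its speed; a pose out of reach is approached as far as the arm can. A call is refused whole if a number of a shift passes 62.5 or a number of a turn 0.188, either way. A call with a gripper value outside its range is refused whole. The fingers move at their own pace and stop on an object; "grip_force" is the grip in N (left out, the last holds). Time passes only in rows, so rows that do not move let the fingers close. It gives the time, the measured TCP pose, the force and the opening at its end, in the units of the state.
- manip.state(): the state, without advancing time (a new reading comes with each control period).
- manip.grab_frame(name): name is "scene" or "side" or "wrist"; returns (picture, depth): 384x512x3 uint8, blue, green, red; 384x512 float32, m along the optical axis (not along the pixel's ray), 0 where there is no reading.
- manip.camera_params(name): a dict with "intrinsics" (3x3 intrinsics, pixels), "dist_coeffs" ([k1, k2, p1, p2, k3] as OpenCV has them; the pictures are not rectified), "rvec" (rotation vector, rad) and "tvec" (3), from world to camera coordinates, as OpenCV has them; the wrist camera has in their place "T_tool_cam" (4x4, takes a point from camera to tool coordinates, whose origin is the TCP and whose axes are the tool frame's). Camera axes: x right, y down, z forward; pixel columns grow to the right and rows downward; lengths in m; the calibration is good to about 2 mm. A picture is of the moment at which its call begins: read the wrist's pose just before it. camera_params takes no time and is no camera call.
- manip.finish_job(): hands the job in, once; it reports no verdict.
Trained networks look in the newest picture that a camera, given by its name, has taken for a name from the list of things; names that differ only in an ending like _2 or _b are one class to them, and where a whole thing is asked for, a point or a joint stands for the part that bears it (a point fixed in the world has none). Each returns a list of dicts, best first, with "score" (0 to 1); they miss things now and then, are a little off and sometimes report something else, mostly with a low value. They report only what shows in the picture. A call takes as long as a camera call.
- manip.search_frame(camera, query): "position" ([x, y, z] in m, in world coordinates, good to about 4 mm: the middle of the surface that is visible of it).
- manip.spot_point(camera, query): "position" ([x, y, z] in m, in world coordinates, good to about 4 mm: a listed point, or the origin of a listed thing).
The state is a dict: "t": time; "joint_pos": joint angles; "joint_velocities": joint speeds; "joint_torque": joint torques, N m; "position": TCP position; "orientation": TCP orientation; "contact_force": force on the tool from outside, world axes, zero at the start; "ft_torque": the same for the moment, N m; "width": opening from 0.0 (shut) to 1.0 (fully open).
Only numpy, scipy, OpenCV 4.12 (cv2) and the standard library are available. Lean on these libraries where they do the work, as an engineer would, in place of code of your own. Each camera call takes 0.05 s, during which the arm holds its last target.

## Working session

There is one attempt and no reset: what is moved stays moved. The work goes in short steps, Python scripts to look and compute and a tool call to move; the robot and the scene stay as the last step left them, time stands still between calls to the robot, and variables do not carry over. Pictures are saved under pics/ and viewed, and the job is handed in when it is done.

Besides the shell and the picture viewer there is one more tool, called after ">>>" as name(argument=value, ...) on one line, values as JSON. move_arm: Moves the arm, as the interface text tells. Its arguments: {"type":"object","properties":{"series":{"type":"string"},"grip_force":{"type":"number"}},"required":["series"]}

```bash
mkdir -p pics; ls
cat > h.py <<'E'
import numpy as np, cv2, json
from rig import manip
from scipy.spatial.transform import Rotation as R
def snap(name,fn):
    s=manip.state(); img,d=manip.grab_frame(name); cv2.imwrite('pics/'+fn,img); return s,img,d
def find(cam,qs,f='spot'):
    for q in qs:
        r=(manip.spot_point if f=='spot' else manip.search_frame)(cam,q)
        print(cam,q,[(np.round(x['position'],4).tolist(),round(x['score'],2)) for x in r[:2]])
E
python3 - <<'E'
from h import *
print(manip.state())
snap('scene','s0.png');snap('side','d0.png')
for c in('scene','side'): find(c,['press','handle','knob_top','pin_tip','ramp_low','bottle'])
E
```

```text
pics
{'t': 0.0, 'joint_pos': array([ 1.02401364e+00,  2.87170914e-01,  1.57817891e+00,  6.34125930e-06,
        1.27862321e+00, -1.50004442e-01]), 'joint_velocities': array([-0.00205814, -0.00089215, -0.00066827, -0.00259421, -0.00134932,
       -0.00047077]), 'joint_torque': array([-5.53732098e-04, -4.05966461e+01, -2.92632741e+01, -8.44737997e-05,
        5.67236522e-03,  1.31505463e-06]), 'position': array([0.26047828, 0.62199765, 0.22994266]), 'orientation': array([ 2.61485908,  1.7394857 , -0.00339066]), 'contact_force': array([ 0.06618424,  0.19633957, -0.36696897]), 'ft_torque': array([-0.05999327,  0.00498702,  0.00309922]), 'width': 1.0008321946214613}
scene press [([0.633, -0.0801, 0.0008], 0.63)]
scene handle [([0.5009, -0.0578, 0.2368], 0.89)]
scene knob_top [([0.6212, 0.1424, 0.0922], 0.81)]
scene pin_tip [([0.5793, -0.0701, 0.1188], 0.88), ([0.5369, -0.4718, 0.0027], 0.35)]
scene ramp_low [([0.5919, -0.0589, 0.0602], 0.66)]
scene bottle [([0.6729, -0.0862, 0.0207], 0.63)]
side press [([0.6317, -0.0785, -0.0018], 0.97)]
side handle [([0.4982, -0.062, 0.2293], 0.83), ([0.492, 0.1187, -0.0], 0.42)]
side knob_top [([0.6238, 0.1391, 0.0929], 0.88)]
side pin_tip [([0.5841, -0.0699, 0.1204], 0.6)]
side ramp_low [([0.586, -0.0636, 0.0604], 0.8)]
side bottle [([0.6786, -0.0881, 0.0187], 0.5)]
```

View pics/s0.png

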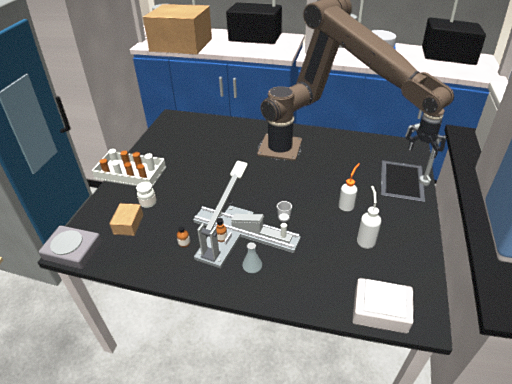

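View pics/d0.png

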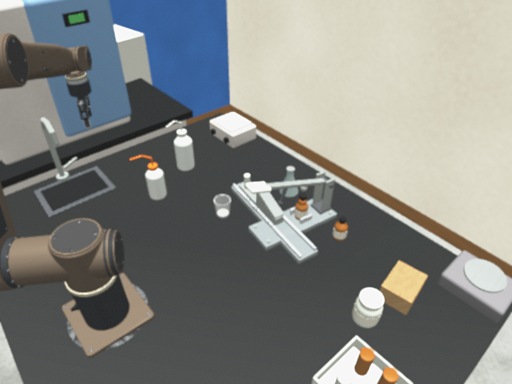

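Run:
```python
from h import *
for c in('scene','side'): find(c,['wash_tall','wash_short','beaker','flask','spare_bottle','jar','carton'])
s=manip.state(); print(s['t'],s['position'],R.from_rotvec(s['orientation']).as_matrix().round(3))
# fit press pose from points (x,y,yaw,stop)
from scipy.optimize import least_squares
P={'press':[(.633,-.0801),(.6317,-.0785)],'handle':[(.5009,-.0578),(.4982,-.062)],'pin':[(.5793,-.0701),(.5841,-.0699)],
'knob':[(.6212,.1424),(.6238,.1391)],'ramp':[(.5919,-.0589),(.586,-.0636)]}
def f(p):
    c,s=np.cos(p[2]),np.sin(p[2]);M=np.array([[c,-s],[s,c]]);st=p[3]
    # ramp x = pin-line? rail at x=-46
    L={'press':(0,0),'handle':(-.1354,0),'pin':(-.0546,0),'knob':(-.046,.23-st),'ramp':(-.046,.02-st)}
    return np.concatenate([M@L[k]+p[:2]-q for k in P for q in P[k]])
r=least_squares(f,[.63,-.08,-.15,.01]);print(r.x,(r.fun*1000).round(1).reshape(-1,2))
```

```text
scene wash_tall [([0.5504, 0.4493, -0.0024], 0.81)]
scene wash_short [([0.5782, -0.0701, 0.1179], 0.38)]
scene beaker [([0.4889, 0.1188, 0.002], 0.72)]
scene flask [([0.7546, 0.0572, 0.0019], 0.74)]
scene spare_bottle [([0.7152, -0.2223, -0.0033], 0.51)]
scene jar [([0.5344, -0.469, 0.001], 0.6), ([0.5905, -0.0585, 0.0608], 0.44)]
scene carton [([0.6736, -0.4901, -0.0004], 0.89)]
side wash_tall [([0.5474, 0.4574, -0.0006], 0.65)]
side wash_short [([0.3654, 0.3611, -0.0013], 0.84)]
side beaker [([0.4913, 0.1221, -0.0025], 0.73), ([0.675, -0.481, 0.0008], 0.28)]
side flask [([0.7587, 0.0576, 0.0038], 0.67)]
side spare_bottle [([0.7176, -0.2236, 0.0022], 0.71), ([0.584, -0.0659, 0.0596], 0.37)]
side jar [([0.5343, -0.4694, 0.0012], 0.9)]
side carton [([0.6739, -0.4862, 0.0008], 0.93)]
1.4 [0.26083716 0.62254763 0.2313295 ] [[ 0.386  0.922 -0.   ]
 [ 0.922 -0.386 -0.   ]
 [-0.    -0.    -1.   ]]
[ 0.63362898 -0.07960036 -0.15675527  0.0114692 ] [[ 0.6  0.5]
 [ 1.9 -1.1]
 [-1.  -0.7]
 [ 1.7  3.5]
 [ 0.4 -1. ]
 [-4.4 -1.2]
 [ 1.1  1. ]
 [-1.5  4.3]
 [-2.4 -5.1]
 [ 3.5 -0.4]]
```

>>> move_arm(series="1 0 0 -35 0 0 -0.12;1 0 0 -35 0 0 -0.12;0 0 0 -35 0 0 0;0 -45 25 0 0 0 0;0 -45 25 0 0 0 0;0 -45 25 0 0 0 0;0 -45 25 0 0 0 0;0 -45 25 0 0 0 0;0 -45 25 0 0 0 0;0 -45 25 0 0 0 0;0 -45 25 0 0 0 0;0 -45 25 0 0 0 0;0 -45 25 0 0 0 0;0 -45 25 0 0 0 0;0 -45 25 0 0 0 0;0 -45 24 0 0 0 0;0 -45 24 0 0 0 0;0 0 0 0 0 0 0;0 0 0 0 0 0 0")

```text
t: 3.78
position: [0.506, -0.0538, 0.3363]
orientation: [-2.389, -2.04, -0.0]
contact_force: [-0.5, -0.6, 0.3]
width: -0.001
```

```bash
cat >> h.py <<'E'
PX=np.array([.6336,-.0796]);YAW=-.157
def loc(p):
    c,s=np.cos(YAW),np.sin(YAW); d=np.array(p[:2])-PX
    return np.array([c*d[0]+s*d[1],-s*d[0]+c*d[1]])
def rep():
    s=manip.state(); M=R.from_rotvec(s['orientation']).as_matrix()
    print('t',round(s['t'],3),'pos',(s['position']*1000).round(2),'loc',(loc(s['position'])*1000).round(2),'F',s['contact_force'].round(2),'w',round(s['width'],3),'toolx',np.degrees(np.arctan2(M[1,0],M[0,0])).round(2),'z',M[:,2].round(4))
E
python3 - <<'E'
from h import *
rep()
snap('wrist','w0.png'); find('wrist',['handle','pin_tip','press','knob_top','ramp_low'])
rep()
E
```

```text
t 3.775 pos [505.99 -53.78 336.29] loc [-130.07    5.55] F [-0.46 -0.63  0.26] w -0.001 toolx 80.99 z [-3.e-04  6.e-04 -1.e+00]
wrist handle [([0.5035, -0.0592, 0.2285], 0.59)]
wrist pin_tip [([0.7593, 0.0585, 0.0057], 0.58)]
wrist press [([0.6311, -0.081, 0.0011], 0.93)]
wrist knob_top [([0.6246, 0.1444, 0.0957], 0.65), ([0.7154, -0.2275, -0.0003], 0.49)]
wrist ramp_low [([0.5865, -0.0642, 0.0593], 0.84)]
t 4.075 pos [506.04 -53.1  336.54] loc [-130.14    6.23] F [ 0.1   0.39 -0.52] w -0.003 toolx 81.11 z [ 4.e-04 -1.e-04 -1.e+00]
```

View pics/w0.png

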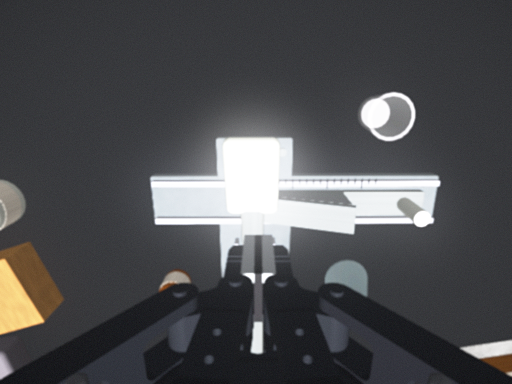

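>>> move_arm(series="0 -6 0 30 0 0 0;0 0 0 35 0 0 0;0 0 0 27 0 0 0;0 0 0 0 0 0 0;0 0 0 0 0 0 0;0 0 0 0 0 0 0")

```text
t: 4.82
position: [0.5062, -0.0601, 0.2463]
orientation: [2.386, 2.039, 0.003]
contact_force: [0.8, 0.1, -0.4]
width: 0.001
```

Run:
```python
from h import *
rep()
snap('side','d1.png');rep();snap('wrist','w1.png');rep()
```

```text
t 4.825 pos [506.18 -60.14 246.34] loc [-128.9    -0.71] F [ 0.83  0.07 -0.4 ] w 0.001 toolx 81.03 z [ 0.0032 -0.0011 -1.    ]
t 4.875 pos [506.05 -60.16 246.11] loc [-129.02   -0.75] F [ 0.75  0.18 -0.04] w 0.001 toolx 81.03 z [ 0.0029 -0.001  -1.    ]
t 4.925 pos [505.9  -60.14 245.82] loc [-129.17   -0.75] F [-0.46  0.1   0.67] w 0.005 toolx 81.02 z [ 2.4e-03 -8.0e-04 -1.0e+00]
```

View pics/w1.png

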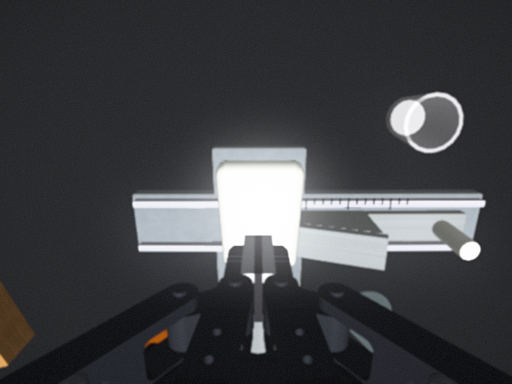

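View pics/d1.png

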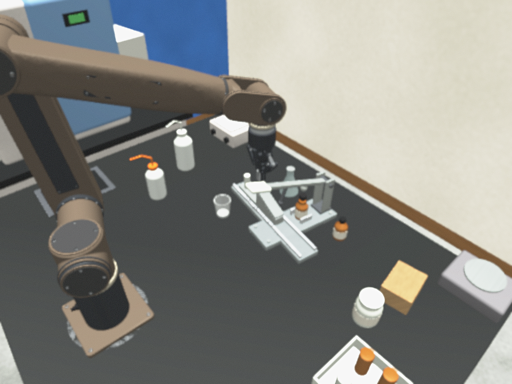

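>>> move_arm(series="0 0 0 4 0 0 0;0 0 0 4 0 0 0;0 0 0 0 0 0 0")

```text
t: 5.3
position: [0.5049, -0.0599, 0.2356]
orientation: [-2.388, -2.04, 0.001]
contact_force: [0.0, -0.2, 0.4]
width: -0.0
```

>>> move_arm(series="0 0 0 2 0 0 0;0 0 0 0 0 0 0")

```text
t: 5.55
position: [0.5052, -0.06, 0.2341]
orientation: [-2.388, -2.04, 0.0]
contact_force: [0.1, -0.3, 0.8]
width: -0.0
```

>>> move_arm(series="0 0 0 2 0 0 0;0 0 0 0 0 0 0")

```text
t: 5.8
position: [0.5052, -0.06, 0.2321]
orientation: [-2.388, -2.04, 0.0]
contact_force: [0.0, -0.3, 0.2]
width: -0.002
```

>>> move_arm(series="0 0 0 2 0 0 0;0 0 0 0 0 0 0")

```text
t: 6.05
position: [0.5053, -0.06, 0.2303]
orientation: [2.389, 2.041, 0.0]
contact_force: [-0.6, -0.3, 0.1]
width: -0.005
```

>>> move_arm(series="0 0 0 1 0 0 0;0 0 0 0 0 0 0")

```text
t: 6.3
position: [0.5053, -0.06, 0.2296]
orientation: [2.388, 2.041, -0.0]
contact_force: [-0.5, 0.8, 2.2]
width: 0.001
```

>>> move_arm(series="0 0 0 1 0 0 0;0 0 0 0 0 0 0")

```text
t: 6.55
position: [0.5052, -0.06, 0.2283]
orientation: [2.389, 2.041, -0.0]
contact_force: [-1.0, -0.5, 1.5]
width: 0.003
```

>>> move_arm(series="0 0 0 1 0 0 0;0 0 0 0 0 0 0")

```text
t: 6.8
position: [0.5052, -0.06, 0.2272]
orientation: [-2.389, -2.041, 0.0]
contact_force: [-0.9, -0.7, 2.5]
width: -0.002
```

>>> move_arm(series="0 0 0 1 0 0 0;0 0 0 0 0 0 0")

```text
t: 7.05
position: [0.5052, -0.06, 0.2262]
orientation: [-2.388, -2.041, 0.0]
contact_force: [-0.6, 0.0, 1.6]
width: 0.002
```

>>> move_arm(series="0 0 -2 5 0 0 0;0 0 -1.3 5 0 0 0;0 0 -1.2 5 0 0 0;0 0 -1 5 0 0 0;0 0 0 0 0 0 0")

```text
t: 7.68
position: [0.4995, -0.0591, 0.2055]
orientation: [-2.388, -2.04, 0.001]
contact_force: [1.0, -0.1, 2.9]
width: 0.001
```

>>> move_arm(series="0 0 -0.4 2 0 0 0;0 0 0 0 0 0 0")

```text
t: 7.92
position: [0.4992, -0.059, 0.2041]
orientation: [-2.388, -2.04, 0.001]
contact_force: [-0.6, 1.0, 1.4]
width: 0.001
```

>>> move_arm(series="0 0 -0.4 2 0 0 0;0 0 0 0 0 0 0")

```text
t: 8.18
position: [0.4988, -0.059, 0.2021]
orientation: [-2.388, -2.04, 0.001]
contact_force: [-0.5, -1.1, 2.5]
width: -0.001
```

>>> move_arm(series="0 0 -0.4 2 0 0 0;0 0 0 0 0 0 0")

```text
t: 8.43
position: [0.4984, -0.0589, 0.2]
orientation: [-2.388, -2.04, 0.001]
contact_force: [-1.2, -0.6, 2.3]
width: 0.001
```

>>> move_arm(series="0 0 -0.4 2 0 0 0;0 0 0 0 0 0 0")

```text
t: 8.68
position: [0.4981, -0.0588, 0.1981]
orientation: [-2.388, -2.04, 0.0]
contact_force: [-1.4, -0.5, 2.1]
width: -0.001
```

>>> move_arm(series="0 0 -0.3 2 0 0 0;0 0 0 0 0 0 0")

```text
t: 8.93
position: [0.4978, -0.0588, 0.1961]
orientation: [-2.388, -2.04, 0.0]
contact_force: [-0.5, 0.5, 2.4]
width: 0.005
```

>>> move_arm(series="0 0 -0.3 2 0 0 0;0 0 0 0 0 0 0")

```text
t: 9.18
position: [0.4976, -0.0588, 0.1941]
orientation: [-2.388, -2.04, 0.0]
contact_force: [-1.5, 0.3, 2.8]
width: 0.0
```

>>> move_arm(series="0 0 -0.3 2 0 0 0;0 0 0 0 0 0 0")

```text
t: 9.43
position: [0.4973, -0.0587, 0.1921]
orientation: [-2.389, -2.041, 0.0]
contact_force: [-0.7, -0.2, 2.9]
width: 0.001
```

>>> move_arm(series="0 0 -0.3 2 0 0 0;0 0 0 0 0 0 0")

```text
t: 9.68
position: [0.497, -0.0587, 0.1901]
orientation: [-2.389, -2.041, 0.0]
contact_force: [-0.7, 0.4, 1.8]
width: -0.001
```

>>> move_arm(series="0 0 -0.3 2 0 0 0;0 0 0 0 0 0 0")

```text
t: 9.93
position: [0.4967, -0.0586, 0.1881]
orientation: [-2.389, -2.041, -0.0]
contact_force: [-1.1, -0.3, 2.4]
width: 0.005
```

>>> move_arm(series="0 0 -0.3 2 0 0 0;0 0 0 0 0 0 0")

```text
t: 10.18
position: [0.4964, -0.0586, 0.1861]
orientation: [-2.389, -2.041, 0.0]
contact_force: [-0.9, -0.4, 1.6]
width: 0.004
```

>>> move_arm(series="0 0 -0.3 2 0 0 0;0 0 0 0 0 0 0")

```text
t: 10.42
position: [0.4961, -0.0586, 0.1841]
orientation: [-2.389, -2.041, 0.0]
contact_force: [-1.4, 0.4, 2.6]
width: -0.001
```

>>> move_arm(series="0 0 -0.3 2 0 0 0;0 0 0 0 0 0 0")

```text
t: 10.68
position: [0.4958, -0.0585, 0.1821]
orientation: [-2.389, -2.041, -0.0]
contact_force: [-1.7, -0.4, 2.4]
width: 0.005
```

>>> move_arm(series="0 0 -0.3 2 0 0 0;0 0 0 0 0 0 0")

```text
t: 10.92
position: [0.4956, -0.0585, 0.1802]
orientation: [2.389, 2.041, 0.0]
contact_force: [-1.7, 0.0, 2.3]
width: -0.002
```

>>> move_arm(series="0 0 -0.2 2 0 0 0;0 0 0 0 0 0 0")

```text
t: 11.18
position: [0.4953, -0.0584, 0.1781]
orientation: [-2.389, -2.041, 0.0]
contact_force: [-0.6, 0.1, 1.6]
width: -0.002
```

>>> move_arm(series="0 0 -0.2 2 0 0 0;0 0 0 0 0 0 0")

```text
t: 11.42
position: [0.495, -0.0584, 0.1761]
orientation: [-2.388, -2.04, 0.0]
contact_force: [-1.3, -0.1, 3.3]
width: -0.002
```

>>> move_arm(series="0 0 -0.2 2 0 0 0;0 0 0 0 0 0 0")

```text
t: 11.68
position: [0.4949, -0.0583, 0.1741]
orientation: [-2.388, -2.041, 0.0]
contact_force: [-1.6, -0.1, 3.1]
width: 0.002
```

>>> move_arm(series="0 0 -0.2 2 0 0 0;0 0 0 0 0 0 0")

```text
t: 11.92
position: [0.4947, -0.0583, 0.1723]
orientation: [-2.389, -2.041, 0.0]
contact_force: [-1.7, 0.5, 3.6]
width: -0.002
```

>>> move_arm(series="0 0 -0.2 2 0 0 0;0 0 0 0 0 0 0")

```text
t: 12.18
position: [0.4946, -0.0583, 0.1706]
orientation: [-2.389, -2.041, 0.0]
contact_force: [-2.7, 0.2, 5.5]
width: -0.0
```

>>> move_arm(series="0 0 -0.2 2 0 0 0;0 0 0 0 0 0 0")

```text
t: 12.42
position: [0.4944, -0.0583, 0.1689]
orientation: [2.389, 2.041, -0.0]
contact_force: [-3.1, 0.5, 7.2]
width: -0.0
```

>>> move_arm(series="0 0 0 1 0 0 0;0 0 0 0 0 0 0;0 0 0 0 0 0 0")

```text
t: 12.8
position: [0.4944, -0.0583, 0.1682]
orientation: [-2.388, -2.041, 0.0]
contact_force: [-3.4, 1.0, 7.6]
width: -0.002
```

Run:
```python
from h import *
import time
rep()
F=[];Z=[]
for i in range(4):
    manip.grab_frame('wrist'); s=manip.state();F.append(s['contact_force']);Z.append(s['position'])
print(np.mean(F,0),np.std(F,0),np.mean(Z,0)*1000,np.std(Z,0)*1000)
```

```text
t 12.8 pos [494.37 -58.25 168.19] loc [-140.85   -0.68] F [-3.42  1.04  7.64] w -0.002 toolx 81.03 z [-3.e-04 -1.e-04 -1.e+00]
[-3.92481418  0.85075259  7.39925431] [0.71706823 0.54691225 0.25707292] [494.37984126 -58.27543501 168.18211965] [0.00466615 0.00478673 0.00737095]
```

>>> move_arm(series="0 0 0 1 0 0 0;0 0 0 0 0 0 0;0 0 0 0 0 0 0")

```text
t: 13.38
position: [0.4943, -0.0583, 0.1674]
orientation: [-2.388, -2.041, 0.001]
contact_force: [-3.5, 0.5, 8.1]
width: 0.001
```

Run:
```python
from h import *
F=[];Z=[]
img,_=manip.grab_frame('side');cv2.imwrite('pics/d2.png',img)
for i in range(5):
    manip.grab_frame('wrist'); s=manip.state();F.append(s['contact_force']);Z.append(s['position'])
print(np.mean(F,0),np.std(F,0),np.mean(Z,0)*1000,np.std(Z,0)*1000)
find('side',['pin_tip']);find('scene',['pin_tip'])
rep()
```

```text
[-4.47891733  1.13899375  8.65867634] [0.25748476 0.2276955  0.13281639] [494.30125072 -58.25605298 167.35219755] [0.01180013 0.01204009 0.00836486]
side pin_tip [([0.5916, -0.0721, 0.0803], 0.68)]
scene pin_tip [([0.5793, -0.0701, 0.1188], 0.88), ([0.5369, -0.4718, 0.0027], 0.35)]
t 13.775 pos [494.28 -58.23 167.32] loc [-140.95   -0.68] F [-5.48  1.14  7.63] w 0.0 toolx 81.03 z [-8.e-04  0.e+00 -1.e+00]
```

>>> move_arm(series="0 0 0.5 -5 0 0 0;0 0 1 -8 0 0 0;0 0 1.5 -8 0 0 0;0 0 1.5 -8 0 0 0;0 0 2 -8 0 0 0;0 0 2 -8 0 0 0;0 0 2 -8 0 0 0;0 0 2 -8 0 0 0;0 0 2 -8 0 0 0;0 0 0 -20 0 0 0;0 40 15 -10 0 0 0;0 45 16 0 0 0 0;0 45 16 0 0 0 0;0 45 16 20 0 0 0;0 43 16 50 0 0 0;0 0 0 50 0 0 0;0 0 0 25 0 0 0;0 0 0 0 0 0 0;0 0 0 0 0 0 0;0 0 0 0 0 0 0")

```text
t: 16.27
position: [0.6204, 0.1392, 0.1268]
orientation: [2.387, 2.039, 0.005]
contact_force: [-0.5, 0.2, 0.9]
width: 0.003
```

Run:
```python
from h import *
rep()
snap('wrist','w3.png'); snap('side','d3.png')
for c in('wrist','side'): find(c,['knob_top','ramp_low','handle','pin_tip'])
```

```text
t 16.275 pos [620.41 139.24 126.77] loc [-47.25 214.09] F [-0.53  0.17  0.93] w 0.003 toolx 81.0 z [ 4.e-03  3.e-04 -1.e+00]
wrist knob_top [([0.6235, 0.144, 0.0962], 0.77), ([0.4883, 0.1237, -0.0009], 0.2)]
wrist ramp_low []
wrist handle [([0.631, -0.0794, -0.0008], 0.43)]
wrist pin_tip []
side knob_top [([0.6253, 0.1406, 0.0915], 0.63)]
side ramp_low [([0.5857, -0.065, 0.0591], 0.58)]
side handle [([0.4991, -0.0598, 0.2303], 0.57)]
side pin_tip [([0.5817, -0.0725, 0.1194], 0.65)]
```

View pics/w3.png

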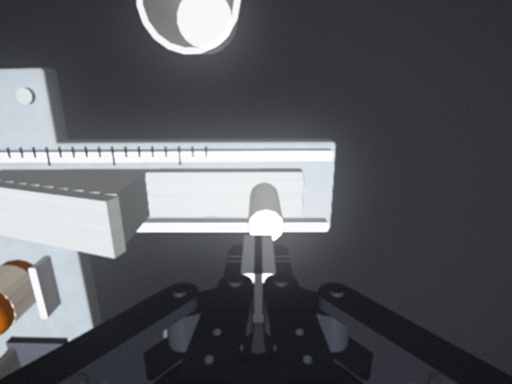

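View pics/d3.png

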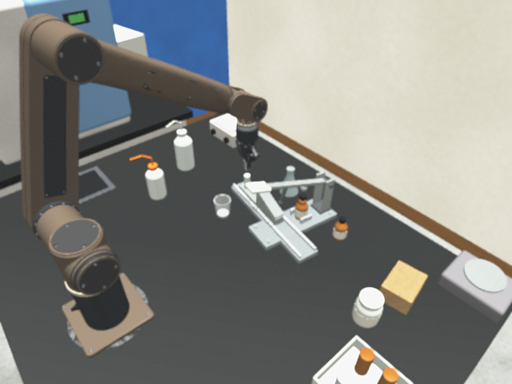

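>>> move_arm(series="0 3 3 10 0 0 0;0 0 0 10 0 0 0;0 0 0 8 0 0 0;0 0 0 0 0 0 0;0 0 0 0 0 0 0")

```text
t: 17.4
position: [0.6222, 0.1418, 0.0958]
orientation: [-2.388, -2.04, 0.001]
contact_force: [0.1, -0.2, 0.4]
width: 0.0
```

>>> move_arm(series="0 0 0 1 0 0 0;0 0 0 0 0 0 0")

```text
t: 17.65
position: [0.6223, 0.1418, 0.0951]
orientation: [-2.389, -2.041, 0.0]
contact_force: [-0.2, -0.1, 0.4]
width: -0.002
```

>>> move_arm(series="0 0 0 1 0 0 0;0 0 0 0 0 0 0")

```text
t: 17.9
position: [0.6225, 0.1418, 0.095]
orientation: [2.388, 2.041, -0.0]
contact_force: [-2.5, 0.3, 4.9]
width: 0.001
```

>>> move_arm(series="0 0 0 1 0 0 0;0 0 0 0 0 0 0")

```text
t: 18.15
position: [0.6225, 0.1418, 0.095]
orientation: [-2.388, -2.041, 0.001]
contact_force: [-3.6, -1.1, 8.2]
width: -0.005
```

>>> move_arm(series="0.55 0 0 -20 0 0 0;0.55 0 0 -10 0 0 0;0.55 0 1 0 0 0 0;0.55 0 0 0 0 0 0;0.55 0 0 15 0 0 0;0.55 0 0 20 0 0 0;0.55 0 0 15 0 0 0;0.55 0 0 13 0 0 0;0.55 0 0 0 0 0 0;0.55 0 0 0 0 0 0", grip_force=30)

```text
t: 19.4
position: [0.6239, 0.1417, 0.0607]
orientation: [2.388, 2.04, 0.001]
contact_force: [-0.0, 0.2, 0.4]
width: 0.551
```

Run:
```python
from h import *
rep()
snap('wrist','w4.png')
```

```text
t 19.4 pos [623.89 141.68  60.71] loc [-44.18 217.04] F [-0.02  0.24  0.41] w 0.551 toolx 81.02 z [ 9.e-04  1.e-04 -1.e+00]
```

View pics/w4.png

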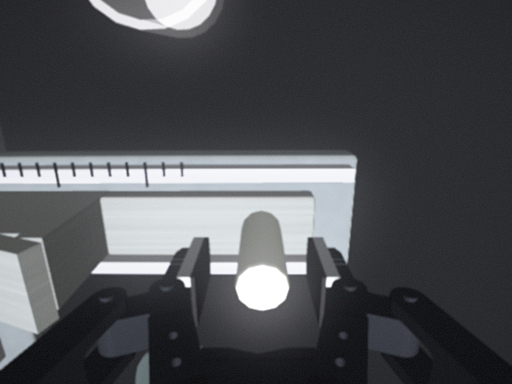

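>>> move_arm(series="0.15 0 0 0 0 0 0;0.15 0 0 0 0 0 0;0.15 0 0 0 0 0 0;0.15 0 0 0 0 0 0;0.15 0 0 0 0 0 0", grip_force=30)

```text
t: 20.08
position: [0.6241, 0.1421, 0.0614]
orientation: [2.388, 2.04, 0.003]
contact_force: [0.2, 3.0, 5.8]
width: 0.248
```

>>> move_arm(series="0.15 4 0 0 0 0 0;0.15 0 0 0 0 0 0;0.15 0 0 0 0 0 0")

```text
t: 20.45
position: [0.6244, 0.1441, 0.0613]
orientation: [2.387, 2.04, -0.003]
contact_force: [-2.3, -2.5, 7.6]
width: 0.245
```

Run:
```python
from h import *
rep()
```

```text
t 20.45 pos [624.41 144.1   61.3 ] loc [-44.05 219.51] F [-2.28 -2.53  7.56] w 0.245 toolx 81.04 z [ 1.0e-04 -2.6e-03 -1.0e+00]
```

>>> move_arm(series="0.15 3 0 0 0 0 0;0.15 0 0 0 0 0 0")

```text
t: 20.7
position: [0.6248, 0.1466, 0.0613]
orientation: [2.386, 2.04, -0.004]
contact_force: [-2.6, -3.0, 6.9]
width: 0.246
```

>>> move_arm(series="0.15 2 0 0 0 0 0;0.15 0 0 0 0 0 0")

```text
t: 20.95
position: [0.6251, 0.1484, 0.0613]
orientation: [2.386, 2.04, -0.004]
contact_force: [-3.1, -4.0, 7.4]
width: 0.249
```

>>> move_arm(series="0.15 2 0 0 0 0 0;0.15 0 0 0 0 0 0")

```text
t: 21.2
position: [0.6254, 0.1504, 0.0613]
orientation: [2.386, 2.04, -0.004]
contact_force: [-3.0, -4.7, 6.4]
width: 0.249
```

>>> move_arm(series="0.15 1 0 0 0 0 0;0.15 0 0 0 0 0 0")

```text
t: 21.45
position: [0.6255, 0.1513, 0.0613]
orientation: [2.386, 2.04, -0.005]
contact_force: [-2.2, -5.1, 8.3]
width: 0.248
```

>>> move_arm(series="0.15 2 0 0 0 0 0;0.15 0 0 0 0 0 0")

```text
t: 21.7
position: [0.6258, 0.1533, 0.0613]
orientation: [2.386, 2.04, -0.005]
contact_force: [-2.6, -5.9, 7.3]
width: 0.246
```

>>> move_arm(series="0.15 1 0 0 0 0 0;0.15 0 0 0 0 0 0")

```text
t: 21.95
position: [0.626, 0.1542, 0.0613]
orientation: [2.386, 2.04, -0.005]
contact_force: [-3.5, -5.3, 7.1]
width: 0.25
```

>>> move_arm(series="0.15 1 0 0 0 0 0;0.15 0 0 0 0 0 0")

```text
t: 22.2
position: [0.6261, 0.1549, 0.0613]
orientation: [2.386, 2.04, -0.006]
contact_force: [-2.5, -6.5, 7.2]
width: 0.248
```

>>> move_arm(series="0.15 1 0 0 0 0 0;0.15 0 0 0 0 0 0")

```text
t: 22.45
position: [0.6261, 0.1549, 0.0613]
orientation: [2.385, 2.039, -0.008]
contact_force: [-3.7, -10.1, 7.6]
width: 0.248
```

Run:
```python
from h import *
from scipy.optimize import brentq
for k in range(2): rep(); manip.grab_frame('wrist')
rep()
for px in(-2e-3,0,2e-3):
  for zr in (229.6,230.0):
    xr=loc([.50525,-.060])[0]*1000+px*1000; xf=loc([.4943,-.05825])[0]*1000+px*1000
    x=-135.4-(zr-229.43)/np.tan(.3); e=xr-x
    for zf in (167.35,):
        g=lambda a:(xf-e-130)*np.sin(a)+(zf-140)*np.cos(a)-7
        a=brentq(g,-.1,.3); pz=140+170*np.sin(a)-75*np.cos(a)
        print(px,zr,'e',e.round(1),'th',.3-a,'pin',pz,'s',20+3*(pz-60.4))
```

```text
t 22.45 pos [626.08 154.91  61.27] loc [-44.09 230.45] F [ -3.74 -10.13   7.6 ] w 0.248 toolx 81.06 z [-0.0017 -0.0061 -1.    ]
t 22.5 pos [626.08 154.91  61.26] loc [-44.1  230.45] F [-4.39 -9.02  8.08] w 0.247 toolx 81.06 z [-0.0017 -0.0061 -1.    ]
t 22.55 pos [626.09 154.94  61.28] loc [-44.09 230.49] F [-4.06 -9.33  8.51] w 0.248 toolx 81.06 z [-0.0016 -0.006  -1.    ]
-0.002 229.6 e 4.1 th 0.2267437825909162 pin 77.64357410544422 s 71.73072231633265
-0.002 230.0 e 5.4 th 0.22708229158059728 pin 77.58432731431263 s 71.55298194293789
0 229.6 e 6.1 th 0.2267437825909162 pin 77.64357410544422 s 71.73072231633265
0 230.0 e 7.4 th 0.22708229158059728 pin 77.58432731431263 s 71.55298194293789
0.002 229.6 e 8.1 th 0.2267437825909162 pin 77.64357410544422 s 71.73072231633265
0.002 230.0 e 9.4 th 0.22708229158059728 pin 77.58432731431263 s 71.55298194293789
```

>>> move_arm(series="0.15 -8 0 0 0 0 0;0.15 -10 0 0 0 0 0;0.15 -10 0 0 0 0 0;0.15 -10 0 0 0 0 0;0.15 -10 0 0 0 0 0;0.15 -10 0 0 0 0 0;0.15 -8 0 0 0 0 0;0.15 -3 0 0 0 0 0;0.15 0 0 0 0 0 0;0.15 0 0 0 0 0 0;0.15 0 0 0 0 0 0")

```text
t: 23.92
position: [0.6161, 0.0909, 0.0614]
orientation: [2.388, 2.04, 0.004]
contact_force: [-0.3, 3.7, 4.3]
width: 0.25
```

Run:
```python
from h import *
rep();snap('wrist','w5.png');rep()
```

```text
t 23.925 pos [616.13  90.88  61.37] loc [-43.91 165.66] F [-0.34  3.73  4.3 ] w 0.25 toolx 81.0 z [ 0.0021  0.0011 -1.    ]
t 23.975 pos [616.11  90.89  61.36] loc [-43.93 165.66] F [-0.05  4.03  5.47] w 0.251 toolx 81.0 z [ 0.002   0.0011 -1.    ]
```

View pics/w5.png

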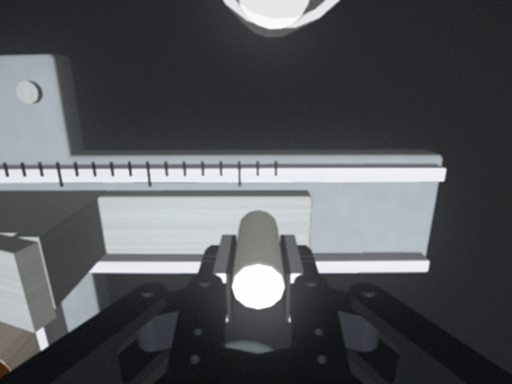

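>>> move_arm(series="0.15 -4 0 0 0 0 0;0.15 -2.5 0 0 0 0 0;0.15 0 0 0 0 0 0;0.15 0 0 0 0 0 0")

```text
t: 24.48
position: [0.6152, 0.0847, 0.0614]
orientation: [2.389, 2.04, 0.004]
contact_force: [0.2, 4.0, 5.3]
width: 0.248
```

Run:
```python
from h import *
rep()
```

```text
t 24.475 pos [615.19  84.75  61.37] loc [-43.88 159.45] F [0.23 3.97 5.29] w 0.248 toolx 81.0 z [ 0.0023  0.0016 -1.    ]
```

>>> move_arm(series="0.15 -0.6 0 0 0 0 0;0.15 0 0 0 0 0 0;0.15 0 0 0 0 0 0")

```text
t: 24.85
position: [0.6151, 0.0844, 0.0614]
orientation: [2.389, 2.04, 0.005]
contact_force: [0.7, 5.9, 5.6]
width: 0.249
```

Run:
```python
from h import *
rep()
```

```text
t 24.85 pos [615.12  84.42  61.37] loc [-43.9  159.12] F [0.72 5.91 5.63] w 0.249 toolx 81.0 z [ 0.0025  0.002  -1.    ]
```

>>> move_arm(series="0.15 0.8 0 0 0 0 0;0.15 0 0 0 0 0 0;0.15 0 0 0 0 0 0")

```text
t: 25.22
position: [0.6151, 0.0845, 0.0613]
orientation: [2.388, 2.04, 0.003]
contact_force: [-0.4, 2.9, 5.7]
width: 0.249
```

Run:
```python
from h import *
rep();manip.grab_frame('wrist');rep()
```

```text
t 25.225 pos [615.13  84.46  61.35] loc [-43.9  159.16] F [-0.36  2.89  5.74] w 0.249 toolx 81.02 z [ 2.e-03  6.e-04 -1.e+00]
t 25.275 pos [615.1   84.46  61.33] loc [-43.92 159.15] F [0.11 3.43 5.07] w 0.249 toolx 81.02 z [ 1.9e-03  6.0e-04 -1.0e+00]
```

Now open, rise, and look.

>>> move_arm(series="0.55 0.5 0 0 0 0 0;0.55 0 0 0 0 0 0;0.55 0 0 0 0 0 0;0.55 0 0 0 0 0 0;0.55 0 0 -25 0 0 0;0.55 0 0 -40 0 0 0;0.4 0 0 -50 0 0 0;0 0 0 -50 0 0 0;0 0 0 0 0 0 0;0 0 0 0 0 0 0")

```text
t: 26.52
position: [0.614, 0.0845, 0.2247]
orientation: [-2.388, -2.04, 0.001]
contact_force: [0.7, 0.5, 0.4]
width: -0.0
```

Run:
```python
from h import *
rep();snap('wrist','w6.png'); snap('side','d6.png')
for c in('wrist','side','scene'):
    if c=='scene': snap('scene','s6.png')
    find(c,['knob_top','ramp_low','pin_tip'])
```

```text
t 26.525 pos [613.99  84.52 224.73] loc [-45.03 159.04] F [0.67 0.46 0.39] w -0.0 toolx 81.02 z [-8.e-04 -1.e-04 -1.e+00]
wrist knob_top [([0.6166, 0.0875, 0.0946], 0.69)]
wrist ramp_low [([0.5818, -0.1219, 0.0599], 0.62)]
wrist pin_tip [([0.5792, -0.0691, 0.1178], 0.84)]
side knob_top [([0.6128, 0.0812, 0.0895], 0.71), ([0.7607, 0.0546, 0.0019], 0.37)]
side ramp_low [([0.5767, -0.1241, 0.0612], 0.84)]
side pin_tip [([0.5793, -0.0721, 0.1199], 0.75), ([0.6149, 0.0818, 0.0907], 0.67)]
scene knob_top [([0.6136, 0.0845, 0.0933], 0.58)]
scene ramp_low [([0.5807, -0.1212, 0.0587], 0.97)]
scene pin_tip [([0.5791, -0.0697, 0.1124], 0.89)]
```

View pics/w6.png

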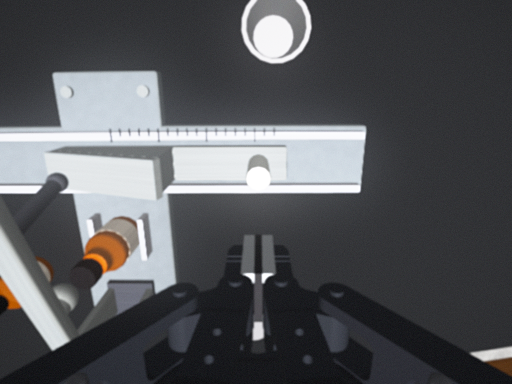

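>>> move_arm(series="0 0 0 -45 0 0 0;0 -30 -17 0 0 0 0;0 -35 -17 0 0 0 0;0 -35 -17 0 0 0 0;0 -35 -17 0 0 0 0;0 -24 -17 0 0 0 0;0 0 0 20 0 0 0;0 0 0 10 0 0 0;0 0 0 0 0 0 0;0 0 0 0 0 0 0")

```text
t: 28.38
position: [0.5061, -0.0591, 0.2409]
orientation: [2.387, 2.041, 0.001]
contact_force: [-0.7, -0.5, 0.6]
width: -0.001
```

Run:
```python
from h import *
rep()
```

```text
t 28.375 pos [506.09 -59.05 240.86] loc [-129.15    0.36] F [-0.69 -0.5   0.57] w -0.001 toolx 81.05 z [ 8.e-04 -3.e-04 -1.e+00]
```

>>> move_arm(series="0 0 -0.6 6 0 0 0;0 0 0 5 0 0 0;0 0 -1.4 5 0 0 0;0 0 -1.3 5 0 0 0;0 0 -1.2 5 0 0 0;0 0 -1.1 5 0 0 0;0 0 -1 5 0 0 0;0 0 -1 5 0 0 0;0 0 -0.9 5 0 0 0;0 0 -0.8 5 0 0 0;0 0 -0.7 5 0 0 0;0 0 -0.6 5 0 0 0;0 0 -0.5 4 0 0 0;0 0 0 0 0 0 0")

```text
t: 30.12
position: [0.4944, -0.0575, 0.1748]
orientation: [-2.388, -2.04, 0.001]
contact_force: [-2.1, -0.2, 3.1]
width: 0.003
```

>>> move_arm(series="0 0 -0.2 2 0 0 0;0 0 0 0 0 0 0")

```text
t: 30.38
position: [0.4945, -0.0575, 0.1733]
orientation: [2.388, 2.04, 0.0]
contact_force: [-2.3, 0.6, 3.3]
width: -0.0
```

>>> move_arm(series="0 0 -0.1 1 0 0 0;0 0 0 0 0 0 0")

```text
t: 30.62
position: [0.4944, -0.0575, 0.1724]
orientation: [2.388, 2.041, 0.0]
contact_force: [-2.5, -0.5, 3.6]
width: 0.002
```

>>> move_arm(series="0 0 -0.1 2 0 0 0;0 0 0 0 0 0 0")

```text
t: 30.88
position: [0.4943, -0.0575, 0.1705]
orientation: [2.388, 2.041, -0.0]
contact_force: [-2.6, -0.8, 6.3]
width: -0.002
```

>>> move_arm(series="0 0 -0.1 1 0 0 0;0 0 0 0 0 0 0")

```text
t: 31.12
position: [0.4942, -0.0574, 0.1698]
orientation: [2.388, 2.041, -0.0]
contact_force: [-4.1, 0.3, 5.7]
width: -0.001
```

>>> move_arm(series="0 0 -0.1 1 0 0 0;0 0 0 0 0 0 0")

```text
t: 31.38
position: [0.4941, -0.0574, 0.1689]
orientation: [2.388, 2.041, -0.0]
contact_force: [-4.0, 1.4, 6.1]
width: 0.001
```

>>> move_arm(series="0 0 0 1 0 0 0;0 0 0 0 0 0 0")

```text
t: 31.62
position: [0.4941, -0.0574, 0.1681]
orientation: [-2.388, -2.041, 0.0]
contact_force: [-3.5, 1.1, 8.0]
width: 0.001
```

>>> move_arm(series="0 0 0 0.7 0 0 0;0 0 0 0 0 0 0;0 0 0 0 0 0 0")

```text
t: 32.0
position: [0.494, -0.0574, 0.1676]
orientation: [-2.388, -2.041, 0.001]
contact_force: [-4.2, 1.5, 7.2]
width: 0.001
```

>>> move_arm(series="0 0 0 0.7 0 0 0;0 0 0 0 0 0 0;0 0 0 0 0 0 0")

```text
t: 32.38
position: [0.4939, -0.0574, 0.167]
orientation: [-2.388, -2.041, 0.001]
contact_force: [-4.7, 0.8, 9.0]
width: 0.002
```

>>> move_arm(series="0 0 0 0.5 0 0 0;0 0 0 0 0 0 0;0 0 0 0 0 0 0")

```text
t: 32.75
position: [0.4939, -0.0574, 0.1668]
orientation: [-2.388, -2.041, 0.001]
contact_force: [-6.0, 0.5, 10.2]
width: 0.002
```

>>> move_arm(series="0 0 0 0.5 0 0 0;0 0 0 0 0 0 0;0 0 0 0 0 0 0")

```text
t: 33.12
position: [0.4939, -0.0574, 0.1666]
orientation: [-2.388, -2.041, 0.001]
contact_force: [-6.2, 0.8, 11.2]
width: 0.005
```

Run:
```python
from h import *
F=[];Z=[]
for i in range(5):
    manip.grab_frame('wrist'); s=manip.state();F.append(s['contact_force']);Z.append(s['position'])
print(np.mean(F,0),np.std(F,0),np.mean(Z,0)*1000,np.std(Z,0)*1000)
```

```text
[-6.09551686  0.94277897 12.1014386 ] [0.44618437 0.38585097 0.37768551] [493.92181669 -57.41827271 166.60464373] [0.01523552 0.00604446 0.0087961 ]
```

>>> move_arm(series="0 0 0 0.3 0 0 0;0 0 0 0 0 0 0;0 0 0 0 0 0 0")

```text
t: 33.75
position: [0.4939, -0.0574, 0.1665]
orientation: [-2.388, -2.04, 0.001]
contact_force: [-6.9, 0.9, 12.5]
width: 0.001
```

Run:
```python
from h import *
F=[];Z=[]
snap('side','d7.png')
for i in range(5):
    manip.grab_frame('wrist'); s=manip.state();F.append(s['contact_force']);Z.append(s['position'])
print(np.mean(F,0),np.std(F,0),np.mean(Z,0)*1000,np.std(Z,0)*1000)
```

```text
[-6.74697992  1.24639605 12.66334313] [0.40691607 0.28106945 0.20770484] [493.92652551 -57.42297644 166.52761983] [0.00969075 0.00632656 0.0152498 ]
```

View pics/d7.png

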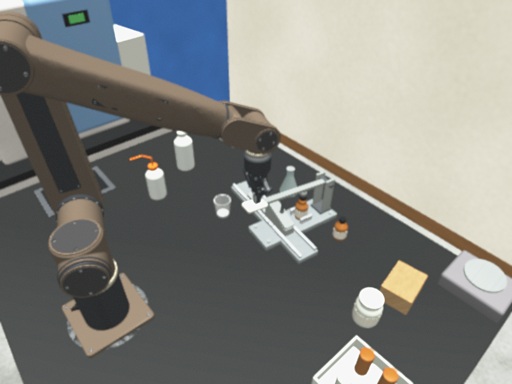

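>>> move_arm(series="0 0 0 0.3 0 0 0;0 0 0 0 0 0 0;0 0 0 0 0 0 0;0 0 0 0 0 0 0")

```text
t: 34.55
position: [0.4939, -0.0574, 0.1664]
orientation: [-2.388, -2.041, 0.002]
contact_force: [-8.5, 1.6, 13.9]
width: -0.002
```

Run:
```python
from h import *
F=[];Z=[]
for i in range(5):
    manip.grab_frame('wrist'); s=manip.state();F.append(s['contact_force']);Z.append(s['position'])
print(np.mean(F,0),np.std(F,0),np.mean(Z,0)*1000,np.std(Z,0)*1000)
```

```text
[-7.00918534  1.51754039 13.48298808] [0.3596065  0.33409711 0.39549304] [493.92472129 -57.41682697 166.43029438] [0.01160529 0.00851007 0.01635983]
```

>>> move_arm(series="0 0 0.2 -3 0 0 0;0 0 1 -6 0 0 0;0 0 1 -8 0 0 0;0 0 1.5 -8 0 0 0;0 0 1.5 -8 0 0 0;0 0 2 -8 0 0 0;0 0 2 -8 0 0 0;0 0 2 -8 0 0 0;0 0 2 -8 0 0 0;0 0 1 -6 0 0 0;0 0 0 -10 0 0 0;0 0 0 -30 0 0 0;0 0 0 -30 0 0 0;0 0 0 -30 0 0 0;0 0 0 0 0 0 0;0 0 0 0 0 0 0")

```text
t: 36.8
position: [0.5076, -0.0595, 0.3342]
orientation: [-2.388, -2.04, 0.001]
contact_force: [-1.0, -0.2, -0.6]
width: 0.003
```

Run:
```python
from h import *
rep();snap('wrist','w8.png'); snap('side','d8.png'); snap('scene','s8.png')
for c in('wrist','side','scene'):
    find(c,['knob_top','ramp_low','handle','beaker','flask','spare_bottle'])
rep()
```

```text
t 36.8 pos [507.62 -59.49 334.23] loc [-127.57    0.16] F [-1.04 -0.18 -0.6 ] w 0.003 toolx 81.01 z [-1.5e-03  4.0e-04 -1.0e+00]
wrist knob_top [([0.6162, 0.0823, 0.0985], 0.71), ([0.7143, -0.2262, -0.0004], 0.31)]
wrist ramp_low [([0.5788, -0.1219, 0.0578], 0.67)]
wrist handle [([0.5033, -0.0604, 0.2306], 0.58)]
wrist beaker [([0.4874, 0.1207, -0.0021], 0.9)]
wrist flask [([0.762, 0.0583, 0.0009], 0.84)]
wrist spare_bottle [([0.719, -0.2292, -0.0017], 0.72)]
side knob_top [([0.6105, 0.0822, 0.092], 0.79)]
side ramp_low [([0.575, -0.1265, 0.0595], 0.68), ([0.6714, -0.4877, 0.0006], 0.17)]
side handle [([0.4999, -0.0605, 0.2277], 0.7)]
side beaker [([0.6348, -0.0764, -0.0001], 0.65), ([0.493, 0.118, 0.0017], 0.61)]
side flask [([0.7584, 0.0546, 0.0034], 0.8)]
side spare_bottle [([0.7162, -0.224, 0.002], 0.5), ([0.6747, -0.0901, 0.019], 0.38)]
scene knob_top [([0.6163, 0.0866, 0.0967], 0.93)]
scene ramp_low [([0.5811, -0.1189, 0.0599], 0.62)]
scene handle [([0.5013, -0.0593, 0.2308], 0.66)]
scene beaker [([0.4884, 0.1189, 0.0017], 0.5)]
scene flask [([0.7567, 0.0582, 0.0004], 0.79)]
scene spare_bottle [([0.7168, -0.2206, -0.0006], 0.58), ([0.757, 0.0563, -0.0002], 0.51)]
t 37.85 pos [508.08 -59.62 335.33] loc [-1.271e+02  1.100e-01] F [ 0.86 -0.51  0.84] w 0.0 toolx 81.02 z [ 1.e-04 -0.e+00 -1.e+00]
```

View pics/w8.png

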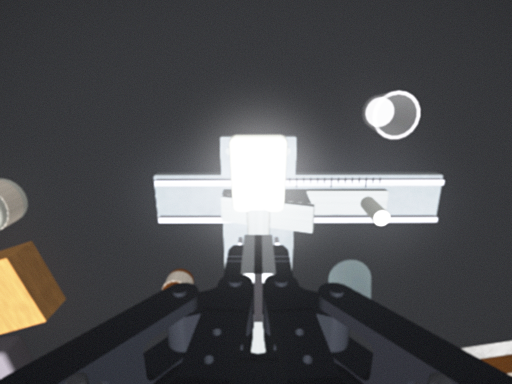

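View pics/s8.png

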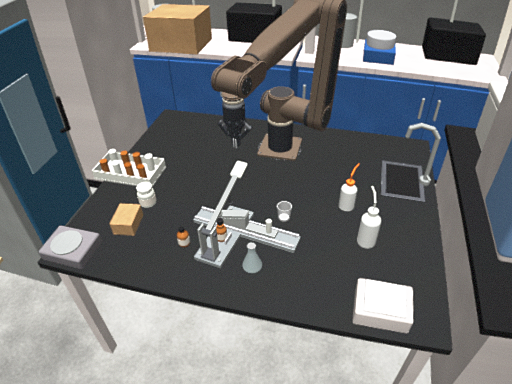

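The lever pad is back up at (257,173) in the wrist picture. The wedge is still in, with its knob at (380,217). In the scene picture all the bystanders stand where they started and the arm is clear.

Run:
```python
from h import *
print(manip.finish_job())
```

```text
the job is handed in; nothing more can be done
None
```

The wedge is set at the firm point, and the proof press landed on it with the stopper still pressed. I handed the job in at about 38 s of the 67 s allowed.

- **Gentle press:** free travel took about 2.3 N, and the stopper began to resist after about 56 mm of handle travel. I pressed on to about 8.4 N, which was about 62 mm of travel and a lever angle of about 0.227 rad. Then I let the lever up.
- **Height check:** I touched the top of the knob lightly with the closed fingertips. It read 95.0 mm, so the arm's heights could be trusted.
- **Wedge:** I first drew it out to its end stop to get a zero, then slid it in about 71.5 mm. The calculated setting was 71.6 mm.
- **Proof press:** the resistance stiffened from about 1 N/mm to about 8 N/mm at about 8.7 N, within 0.4 mm of the firm point. I held it at up to about 13.5 N on average, with a highest single reading of 13.9 N.
- **Last pictures:** the lever is back up and the arm is clear. The wedge is where I set it: the networks' readings scatter by a few mm, but their average agrees with the setting. The beaker, flask and spare bottle measured in their original places within a few mm. I checked the wash bottles, jar and carton only by eye in the scene picture, and they look unmoved.

No check failed. A few network detections were plain misidentifications, and I set them aside. One pin reading during the gentle press came from an old picture, so I did not use it either.

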